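Stack the wardrobe accessory trays over the belt hook

ROBOT

A 6-joint arm with a two-finger parallel gripper is mounted at the origin on the work surface. World frame = base frame: x ahead of the robot, y to its left, z up, the work surface at z = 0. Lengths are in m, angles in rad, forces in N, time in s.
With the tool pointing down it reaches from about 0.25 to 0.775 m from the base axis. Payload 4 kg.
Tool frame: the origin (TCP) lies on the centre line of the jaws, within the pads' length; the fingertips stand 14 mm ahead of it and the grasp point (between the pads) lies 5 mm behind it (robot.tcp_to_tips is the distance from the TCP to the fingertips, in m); z points along the fingers, y is the line along which they close (so a half turn about z gives the same grasp; the last joint's range is limited). The gripper opens to 94 mm and grips with 3 to 60 N. Pads are 16 mm wide; open, the fingers measure 119 mm over their backs; the gripper's body (75 mm by 177 mm) begins 78 mm behind the grasp point.
Start: joints at [-1.406, 0.087, 1.371, -0, 1.684, -0.103], TCP at [0.146, -0.53, 0.22] pointing down, gripper open.
Joint ranges: [-3.1, 3.1], [-0.76, 2.03], [0.27, 2.55], [-1.08, 4.22], [0.17, 2.65], [-2.57, 2.57]. Speed limits (rad/s): [2.79, 2.79, 3.14, 3.14, 3.14, 3.14].

INTERFACE

Orientations are given as [roll, pitch, yaw] about the fixed x, y, z axes, in that order (R = Rz(yaw) Ry(pitch) Rx(roll)).
In Python, from bench import robot gives the robot as it stands.
- The arm moves only by the tool carry_out, never from a script. Its argument "increments" is a list of rows, each a list of 3 entries, a list of its own where there are three numbers: the closure in counts, from 0 (fully open) to 255 (shut), then the shift along the tool's x, y, z in mm, then the turn about the tool's z in degrees. In form: [[fingers, [dx, dy, dz], twist], ...]. A call has 1 to 8 rows; each row shifts and turns the commanded pose from where the row before left it, along the tool's axes as they then stand; what a row does not reach is not made up. A row lasts 1/10 s, in which the tool goes at most 50 mm and 8.59 degrees, less where a joint would pass 70% of its speed; a pose out of reach is approached as far as the arm can. A call with a gripper value outside its range is refused whole. The fingers move at their own pace and stop on an object; the grip force is fixed at half the most. Time passes only in rows, so rows that do not move let the fingers close. It gives the time, the measured TCP pose, the force, the opening and the grip force at its end, in the units of the state.
- robot.get_obs(): the state, without advancing time (a new reading comes with each control period).
- robot.snapshot(name): name is "scene" or "top" or "wrist"; returns the picture (400x640x3 uint8, blue, green, red); there is no depth.
- robot.get_calibration(name): a dict with "vfov" (degrees; the focal length in pixels is half the picture's height over the tangent of half this angle, whatever the lens; pixels are square), "cx", "cy" (the principal point, pixels), "k1" (the pictures are not rectified: a ray, as slopes to the right and down, at radius r is drawn at 1 + k1 r^2 times it, then the intrinsics apply), "T" (4x4, takes a point from camera to world coordinates). Camera axes: x right, y down, z forward; pixel columns grow to the right and rows downward; lengths in m; the calibration is good to about 2 mm. A picture is of the moment at which its call begins: read the wrist's pose just before it. get_calibration takes no time and is no camera call; for the wrist camera it gives the pose at the moment of the call.
- robot.close_job(): hands the job in; it is judged then, once.
The state is a dict: "time": time; "joint_positions": joint angles; "qvel": joint speeds; "joint_torque": joint torques, N m; "tool_pos": TCP position; "ee_rot": TCP orientation; "wrist_force": force on the tool from outside, world axes, zero at the start; "wrist_torque": the same for the moment, N m; "width": finger opening in m; "finger_force": force on a finger pad.
Only numpy, scipy, OpenCV 4.12 (cv2) and the standard library are available. Lean on these libraries where they do the work, as an engineer would, in place of code of your own. Each camera call takes 0.05 s, during which the arm holds its last target. There are 200 camera calls.

TASK

Stack the accessory organiser on the white base with the cork top, in this order: set the blue tray squarely on the base, lay the steel belt hook down inside the blue tray, set the yellow tray squarely on top of the blue one, and close the stack with the red lid, squarely on the yellow tray. Leave the green pot and the upturned glass tumbler standing where they are.

Things in the scene. Friction and masses are not known exactly. Their poses are not given: they have to be found in the camera images.
- base: white plastic base with a cork inlay on top, fixed to the shelf: 112 (its x) x 156 (its y) x 14 mm high, flat top. Origin: centre of the underside, on the shelf; z up. The stack belongs centred on it, the long sides of trays and lid parallel to its long sides.
- tray_blue: loose open blue plastic tray, 96 (x) x 140 (y) x 34 mm high, walls and floor 4 mm, flat underside. The grip is a partition 8 mm thick, level with the rim, along its x through the middle; the two compartments are each 88 (x) x 62 (y) x 30 mm deep. Origin: centre of underside, z up; half a turn makes no difference. 110 to 230 g. It rests on the base.
- tray_yellow: loose open yellow plastic tray, 96 (x) x 140 (y) x 34 mm high, walls and floor 4 mm, flat underside. The grip is a partition 8 mm thick, level with the rim, along its x through the middle; the two compartments are each 88 (x) x 62 (y) x 30 mm deep. Origin: centre of underside, z up; half a turn makes no difference. 110 to 230 g. It rests on the blue tray's rim.
- lid: red plastic lid, loose: a flat plate 96 (its x) x 140 (its y) x 6 mm, with a bar grip in the middle of its top, 44 (x) x 14 (y) mm and 24 mm high (top of the grip 30 mm above the underside). Flat underside; it rests on the yellow tray's rim. Origin: centre of the underside; z up; a half turn makes no difference. 90 to 180 g.
- hook: chrome steel belt hook, loose, lying flat: S shape bent from 8 mm round bar, 72 mm long (its x) and 36 mm wide (its y) over all. The straight stem, 52 mm long, runs along its x through the middle; at its +x end the bar curls to +y, at its -x end to -y. Origin: middle of the stem, at its underside; z up. 50 to 100 g. Laid along the tray's x it fits flat in either compartment.
- tumbler: clear glass tumbler standing upside down, loose, 74 mm across at the shelf, 62 mm at the top, 96 mm high. Origin: centre of its underside. To be left alone.
- pot: green ceramic pot, loose, 88 mm across the rim, 78 mm high. Origin: centre of its underside. To be left alone.

How it is judged:
By the outcome, as a careful person would: the job done as asked, in the order asked, and still so for the second after the job is handed in, with the robot touching nothing.
It also fails if it takes over 102 s, if anything falls off the work surface, if the arm or the gripper's body presses on something with over 40 N, if the wrist force passes 120 N, or if a joint passes its speed limit or range.

## Working session

There is one attempt and no reset: what is moved stays moved. The work goes in short steps, Python scripts to look and compute and a tool call to move; the robot and the scene stay as the last step left them, time stands still between calls to the robot, and variables do not carry over. Pictures are saved under pics/ and viewed, at most 14 in all, crops included, and the job is handed in when it is done.

Besides the shell and the picture viewer there is one more tool, called after ">>>" as name([rows], argument=value, ...), one row to a line, values as JSON. carry_out: Moves the arm, as the interface text tells. Its arguments: {"type":"object","properties":{"increments":{"type":"array","items":{"type":"array"}}},"required":["increments"]}

```bash
ls; mkdir -p pics; python3 - <<'E'
from bench import robot
import cv2,numpy as np
for n in ("scene","top"):
    im=robot.snapshot(n); cv2.imwrite(f"pics/{n}0.png",im)
    c=robot.get_calibration(n); print(n,c)
o=robot.get_obs(); print(o)
print(robot.get_calibration("wrist"))
E
```

```text
pics
scene {'vfov': 51.76870548743619, 'cx': 322.54210856097575, 'cy': 198.55308046699713, 'k1': -0.09975564982897618, 'T': array([[ 0.24952753,  0.79764753, -0.54908508,  1.06633223],
       [ 0.96832488, -0.20019514,  0.14922743, -0.1665425 ],
       [ 0.00910673, -0.5689291 , -0.82233615,  0.81794124],
       [ 0.        ,  0.        ,  0.        ,  1.        ]])}
top {'vfov': 48.47728829732121, 'cx': 320.11464746767933, 'cy': 197.86078313505914, 'k1': 0.043531935577536034, 'T': array([[-0.0051306 , -0.99107977,  0.13317119,  0.40018046],
       [-0.99998603,  0.00491544, -0.00194438,  0.003958  ],
       [ 0.00127244, -0.1331793 , -0.99109114,  0.99739251],
       [ 0.        ,  0.        ,  0.        ,  1.        ]])}
{'time': 0.1, 'joint_positions': array([-1.40608683e+00,  8.78720634e-02,  1.37208209e+00,  1.46408944e-05,
        1.68356806e+00, -1.03123114e-01]), 'qvel': array([ 0.001198  , -0.00079296, -0.00242856, -0.00017228, -0.00020075,
       -0.00189043]), 'joint_torque': array([ 1.96187983e-03, -3.41255200e+01, -3.03300333e+01,  7.19825272e-02,
        3.05062300e-02, -9.64514425e-05]), 'tool_pos': array([ 0.14546677, -0.5299468 ,  0.21843678]), 'ee_rot': array([-3.13967484e+00, -2.13103106e-04,  2.67834042e-01]), 'wrist_force': array([-0.0536599 , -0.54842028, -0.79927422]), 'wrist_torque': array([ 0.02211888, -0.0055786 ,  0.07135585]), 'finger_force': 0.0, 'width': 0.09381764535899104}
{'vfov': 66.54849334736438, 'cx': 317.49226978453476, 'cy': 199.74068072361464, 'k1': -0.005567064903622886, 'T': array([[ 0.26552243, -0.93842563, -0.22103208,  0.20898632],
       [-0.96410385, -0.25875175, -0.05959281, -0.51306549],
       [-0.00126902,  0.2289211 , -0.97344415,  0.38283102],
       [ 0.        ,  0.        ,  0.        ,  1.        ]])}
```

View pics/top0.png

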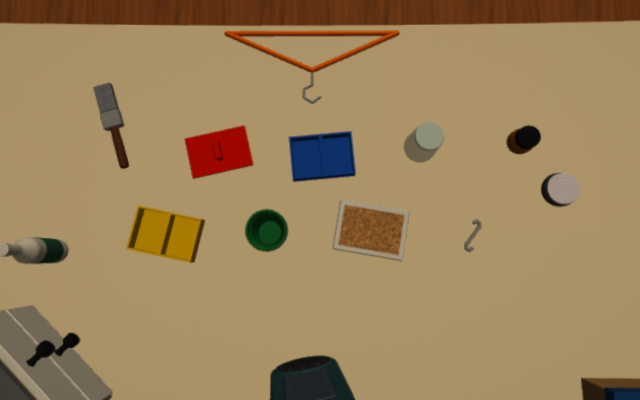

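View pics/scene0.png

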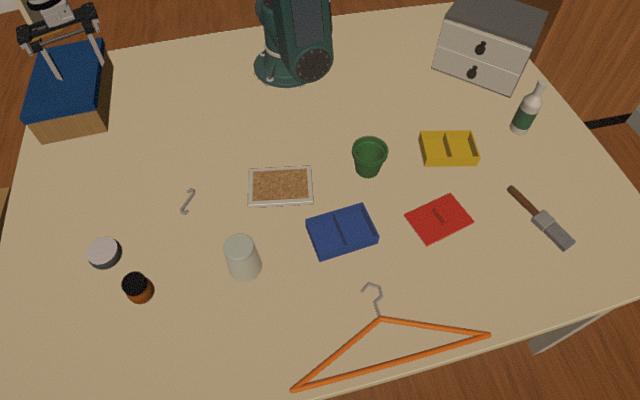

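Top view: blue tray (322,156), red lid (219,151), yellow tray (165,234), base (371,230), hook (473,236), pot (266,230), tumbler (428,140). The scene view shows the same objects from the far side.

```bash
cat > vis.py <<'E'
import cv2,numpy as np
from bench import robot
def K(c):
    f=200/np.tan(np.radians(c['vfov']/2)); return np.array([[f,0,c['cx']],[0,f,c['cy']],[0,0,1.]])
def rays(c,px):
    p=cv2.undistortPointsIter(np.float64(px).reshape(-1,1,2),K(c),np.array([c['k1'],0,0,0.]),None,None,(3,50,1e-9)).reshape(-1,2)
    d=np.c_[p,np.ones(len(p))]@c['T'][:3,:3].T
    return c['T'][:3,3],d/np.linalg.norm(d,axis=1)[:,None]
def plane(c,px,z):
    o,d=rays(c,px); return o+d*((z-o[2])/d[:,2])[:,None]
def tri(obs):  # [(cal,px)...] -> point, residual
    A=np.zeros((3,3));b=np.zeros(3);L=[]
    for c,p in obs:
        o,d=rays(c,[p]);P=np.eye(3)-np.outer(d[0],d[0]);A+=P;b+=P@o;L.append((P,o))
    x=np.linalg.solve(A,b); return x,max(np.linalg.norm(P@(x-o)) for P,o in L)
HS={'blue':((105,150,60),(125,255,255)),'yellow':((22,170,60),(32,255,255)),'red':((0,200,80),(4,255,255)),'cork':((8,90,60),(18,230,230))}
def mask(im,col,box=None):
    m=cv2.inRange(cv2.cvtColor(im,cv2.COLOR_BGR2HSV),*map(np.array,HS[col]))
    if box: 
        k=np.zeros_like(m);x0,y0,x1,y1=box;k[y0:y1,x0:x1]=255;m&=k
    return cv2.morphologyEx(m,cv2.MORPH_CLOSE,np.ones((5,5)))
def big(m):
    cs,_=cv2.findContours(m,cv2.RETR_EXTERNAL,cv2.CHAIN_APPROX_NONE); return max(cs,key=cv2.contourArea).reshape(-1,2)
def rect(c,pts,z):
    w=plane(c,pts,z)[:,:2]; (cx,cy),(a,b),an=cv2.minAreaRect(np.float32(w*1000))
    yaw=an+90 if a>b else an   # direction of the SHORT side (object's x) in world, deg
    yaw=(yaw+90)%180-90
    return np.array([cx,cy]),(min(a,b),max(a,b)),yaw
E
python3 - <<'E'
from vis import *
B={'top':dict(blue=(270,110,380,200),yellow=(110,190,220,280),red=(170,110,270,190),cork=(325,190,420,270)),
'scene':dict(blue=(290,190,390,270),yellow=(400,120,490,175),red=(395,185,485,250),cork=(240,155,325,215))}
cal={n:robot.get_calibration(n) for n in B}; im={n:cv2.imread(f'pics/{n}0.png') for n in B}
H=dict(blue=.034,yellow=.034,red=.006,cork=.014)
for k in H:
    q={}
    for n in B:
        p=big(mask(im[n],k,B[n][k])); print(k,n,rect(cal[n],p,H[k]))
        q[n]=cv2.boxPoints(cv2.minAreaRect(np.float32(plane(cal[n],p,H[k])[:,:2])))
        h=cv2.approxPolyDP(cv2.convexHull(p),4,True).reshape(-1,2); q[n]=(h,plane(cal[n],h,H[k])[:,:2])
    for a,w in zip(*q['top']):
        d=np.linalg.norm(q['scene'][1]-w,axis=1);j=d.argmin()
        if d[j]<.03:
            x,r=tri([(cal['top'],a),(cal['scene'],q['scene'][0][j])]); print('   ',(x*1000).round(),round(r*1000,1))
# hook
for n,b in (('top',(455,210,495,260)),('scene',(170,180,205,222))):
    x0,y0,x1,y1=b;c=im[n][y0:y1,x0:x1]; hsv=cv2.cvtColor(c,cv2.COLOR_BGR2HSV)
    m=(hsv[...,1]<60).astype(np.uint8)*255
    cv2.imwrite(f'pics/h_{n}.png',np.hstack([cv2.resize(c,None,fx=6,fy=6),cv2.cvtColor(cv2.resize(m,None,fx=6,fy=6),cv2.COLOR_GRAY2BGR)]))
    p=big(m)+[x0,y0]; print('hook',n,rect(cal[n],p,.004))
E
```

```text
blue top (array([625.03820801,  -1.87073517]), (94.79718017578125, 136.0871124267578), 5.15980339050293)
blue scene (array([584.18414307,  -3.91851807]), (1.7563077211380005, 3.48177170753479), -64.87045288085938)
yellow top (array([453.42608643, 335.80117798]), (93.09491729736328, 145.22036743164062), -12.60833740234375)
yellow scene (array([467.35983276, 330.4130249 ]), (116.92711639404297, 146.18927001953125), -13.144683837890625)
    [395. 284.  32.] 1.1
    [423. 416.  30.] 0.9
    [514. 394.  36.] 0.0
red top (array([641.33886719, 232.965271  ]), (93.52784729003906, 137.34817504882812), 12.80495834350586)
red scene (array([643.85314941, 231.32450867]), (91.24620819091797, 135.7579345703125), 12.671431541442871)
    [701. 178.   5.] 0.2
    [614. 157.   6.] 0.6
    [583. 289.  -0.] 1.4
    [671. 310.  -0.] 1.8
cork top (array([ 460.61987305, -115.45288086]), (91.35813903808594, 146.1156005859375), -10.050025939941406)
cork scene (array([ 462.40805054, -110.38327789]), (89.38858795166016, 133.4658966064453), -10.321792602539062)
    [514. -52.  10.] 0.6
    [ 495. -183.   16.] 1.2
    [ 407. -168.   11.] 0.1
    [430. -38.  11.] 0.7
hook top (array([ 448.91275024, -335.99676514]), (17.250316619873047, 70.23452758789062), 67.5373306274414)
hook scene (array([ 450.64645386, -337.42355347]), (19.470705032348633, 73.72539520263672), 68.29557037353516)
```

>>> carry_out([
  [0,[38,-24,0],0],
  [0,[38,-24,0],0],
  [0,[38,-24,0],0],
  [0,[38,-24,0],0],
  [0,[38,-24,0],0],
  [0,[38,-24,0],0],
  [0,[38,-24,0],0],
  [0,[38,-24,0],0],
])

```text
time: 0.9
tool_pos: [0.3886, -0.2631, 0.2191]
ee_rot: [-3.141, 0.0, 0.268]
wrist_force: [1.0, 0.1, 0.7]
width: 0.0941
finger_force: 0.0
```

>>> carry_out([
  [0,[38,-24,0],0],
  [0,[38,-24,0],0],
  [0,[38,-24,0],0],
  [0,[38,-24,0],0],
  [0,[38,-24,0],0],
  [0,[38,-24,0],0],
  [0,[38,-24,0],5],
  [146,[38,-24,0],5],
])

```text
time: 1.7
tool_pos: [0.6337, -0.0001, 0.2189]
ee_rot: [-3.142, 0.001, 0.09]
wrist_force: [1.0, -1.7, 0.6]
width: 0.0892
finger_force: 0.0
```

>>> carry_out([
  [146,[0,0,0],0],
  [146,[0,0,0],0],
])

```text
time: 1.9
tool_pos: [0.6328, -0.0014, 0.2178]
ee_rot: [3.141, 0.003, 0.096]
wrist_force: [0.1, -0.6, -0.1]
width: 0.0731
finger_force: 0.0
```

```bash
cat >> vis.py <<'E'
def look(name):
    c=robot.get_calibration('wrist'); im=robot.snapshot('wrist'); cv2.imwrite(f'pics/{name}.png',im); np.save(f'pics/{name}.npy',c['T']); return c,im
def togo(x,y,z,yaw):   # mm, deg -> tool-axis shift mm, twist deg
    o=robot.get_obs(); p=o['tool_pos']*1000; a=o['ee_rot'][2]; d=np.array([x,y,z])-p
    tw=(np.degrees(a)-yaw+90)%180-90
    print('tool',p.round(1),'yaw',round(np.degrees(a),1),'| shift',[round(v,1) for v in (d[0]*np.cos(a)+d[1]*np.sin(a),d[0]*np.sin(a)-d[1]*np.cos(a),-d[2])],'twist',round(tw,1))
E
python3 - <<'E'
from vis import *
c,im=look('w_blue')
p=big(mask(im,'blue')); r=rect(c,p,.034); print(r)
h=cv2.approxPolyDP(cv2.convexHull(p),5,True).reshape(-1,2); print(h.tolist()); print((plane(c,h,.034)*1000).round())
t=robot.get_calibration('top'); q=big(mask(cv2.imread('pics/top0.png'),'blue',(270,110,380,200)))
g=cv2.approxPolyDP(cv2.convexHull(q),3,True).reshape(-1,2); G=plane(t,g,.034)
for a in h:
    w=plane(c,[a],.034)[0]; d=np.linalg.norm(G-w,axis=1); j=d.argmin()
    if d[j]<.03: x,e=tri([(c,a),(t,g[j])]); print((x*1000).round(),round(e*1000,1))
togo(*r[0],80,r[2])
E
```

```text
(array([628.23803711,  -2.30802917]), (93.79236602783203, 136.85997009277344), 5.51316499710083)
[[377, 151], [374, 228], [261, 228], [259, 150]]
[[679. -65.  34.]
 [588. -74.  34.]
 [575.  61.  34.]
 [667.  68.  34.]]
[678. -67.  24.] 0.6
[586. -75.  28.] 1.2
[576.  61.  36.] 0.6
[667.  69.  26.] 0.2
tool [632.5  -2.3 218.6] yaw 5.4 | shift [np.float64(-4.2), np.float64(-0.4), np.float64(138.6)] twist -0.1
```

View pics/w_blue.png

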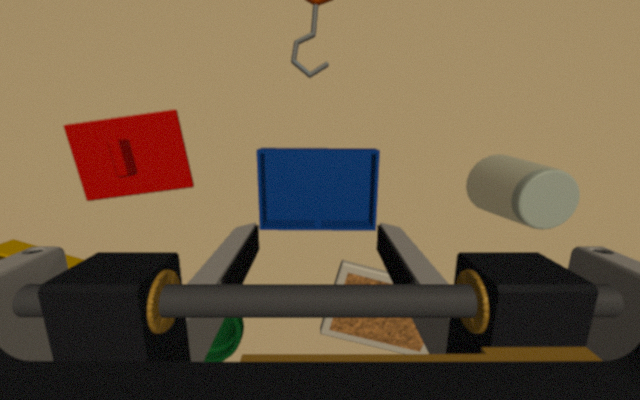

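Wrist view: blue tray corners about (259,150)–(377,228), rim near 30 mm, squarely under the gripper. Descend to straddle the partition.

>>> carry_out([
  [146,[-4,0,35],0],
  [146,[0,0,40],0],
  [146,[0,0,40],0],
  [146,[0,0,30],0],
  [146,[0,0,25],0],
  [146,[0,0,15],0],
  [146,[0,0,11],0],
  [146,[0,0,0],0],
])

```text
time: 2.75
tool_pos: [0.6281, -0.003, 0.0226]
ee_rot: [-3.141, 0.002, 0.092]
wrist_force: [0.1, -0.0, 0.7]
width: 0.0404
finger_force: 0.0
```

>>> carry_out([
  [255,[0,0,0],0],
  [255,[0,0,0],0],
  [255,[0,0,0],0],
  [255,[0,0,0],0],
  [255,[0,0,0],0],
  [255,[0,0,0],0],
])

```text
time: 3.35
tool_pos: [0.6295, -0.0022, 0.0242]
ee_rot: [3.142, -0.001, 0.093]
wrist_force: [0.0, 0.3, 2.0]
width: 0.0083
finger_force: 30.0
```

>>> carry_out([
  [255,[0,0,-15],0],
  [255,[0,0,-25],0],
  [255,[0,0,-35],0],
  [255,[-15,3,-30],0],
  [255,[-35,8,-30],0],
  [255,[-40,10,-25],0],
  [255,[-40,10,-16],0],
  [255,[-40,10,0],0],
])

```text
time: 4.15
tool_pos: [0.4635, -0.0598, 0.2034]
ee_rot: [3.139, -0.006, 0.094]
wrist_force: [-1.0, -0.4, -0.1]
width: 0.0075
finger_force: 30.0
```

>>> carry_out([
  [255,[-40,10,0],0],
  [255,[-40,10,0],0],
  [255,[-25,5,0],0],
  [255,[-7,0,0],4],
  [255,[0,0,0],6],
  [255,[0,0,0],5.3],
  [255,[0,0,0],0],
  [255,[0,0,0],0],
])

```text
time: 4.95
tool_pos: [0.3543, -0.0943, 0.1998]
ee_rot: [3.141, -0.0, -0.172]
wrist_force: [0.2, 0.3, -1.1]
width: 0.0077
finger_force: 30.0
```

```bash
python3 - <<'E'
from vis import *
c,im=look('w_base')
o=robot.get_obs(); print(o['tool_pos'],o['ee_rot'],o['width'],o['finger_force'])
E
```

```text
[ 0.35433509 -0.0943044   0.19972252] [ 3.14136391e+00 -1.97083575e-04 -1.72069512e-01] 0.008066069834854521 29.99960035085678
```

View pics/w_base.png

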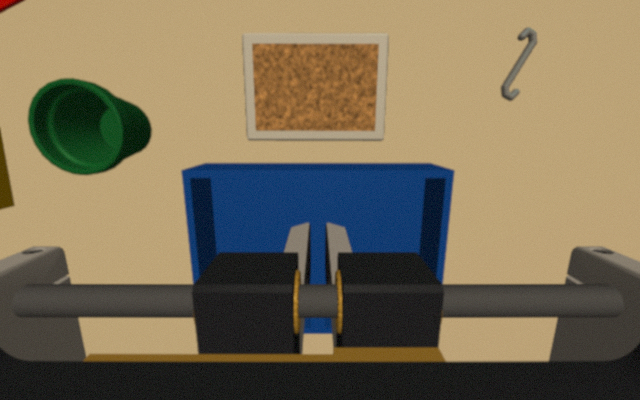

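Wrist view: base corners (243,35),(388,35),(386,139),(246,139); held blue tray in front, its front rim corners (184,171),(452,171); hook at (503–536, 30–100).

```bash
python3 - <<'E'
from vis import *
c=robot.get_calibration('wrist'); im=cv2.imread('pics/w_base.png')
t=robot.get_calibration('top'); it=cv2.imread('pics/top0.png')
def white(im,b):
    x0,y0,x1,y1=b; h=cv2.cvtColor(cv2.GaussianBlur(im,(3,3),0)[y0:y1,x0:x1],cv2.COLOR_BGR2HSV)
    bg=np.median(h[...,1][[0,-1]]); m=((h[...,1]<bg*.7)).astype(np.uint8)*255
    return cv2.convexHull(big(cv2.morphologyEx(m,cv2.MORPH_CLOSE,np.ones((3,3)))+0)).reshape(-1,2)+[x0,y0]
W=white(im,(225,20,405,155)); T=white(it,(322,190,422,272))
cw=rect(c,W,.014);ct=rect(t,T,.014);print(cw,ct)
for S in (1,): 
  q=cv2.boxPoints(cv2.minAreaRect(W.astype(np.float32))); print(q.tolist())
  g=cv2.approxPolyDP(T,4,True).reshape(-1,2);G=plane(t,g,.014)
  for a in q:
    w=plane(c,[a],.014)[0];d=np.linalg.norm(G-w,axis=1);j=d.argmin();x,e=tri([(c,a),(t,g[j])]);print((x*1000).round(),round(e*1000,1))
z=robot.get_obs()['tool_pos'][2]+.010
f=plane(c,[(184,171),(452,171)],z)*1000; print('front rim',f.round(1))
a=cw[2]*np.pi/180; m=f.mean(0)[:2]; tp=robot.get_obs()['tool_pos'][:2]*1000; ay=robot.get_obs()['ee_rot'][2]
u=np.array([np.cos(ay),np.sin(ay)]); print('tray centre ahead of tcp',(m-tp)@u-48,'side',(m-tp)@[u[1],-u[0]])
togo(*cw[0],60,cw[2])
# hook
x0,y0,x1,y1=(485,15,555,115); h=cv2.cvtColor(im[y0:y1,x0:x1],cv2.COLOR_BGR2HSV); m=(h[...,1]<55).astype(np.uint8)*255
p=np.argwhere(m)[:,::-1]+[x0,y0]; w=plane(c,p,.004)[:,:2]*1000; print(len(p),rect(c,p,.004))
E
```

```text
(array([ 461.17193604, -110.6692276 ]), (108.1219711303711, 152.38555908203125), -9.797721862792969) (array([ 461.48724365, -109.78495789]), (108.74061584472656, 152.6489715576172), -9.916488647460938)
[[243.0, 34.0], [387.0, 34.0], [387.0, 139.0], [243.0, 139.0]]
[526. -45.  16.] 1.2
[ 501. -191.   20.] 1.7
[ 398. -164.   82.] 2.6
[421. -29.  46.] 0.6
front rim [[ 409.8  -35.3  209.7]
 [ 386.6 -169.9  209.7]]
tray centre ahead of tcp -3.359133900006178 side 0.6609288437028376
tool [354.3 -94.3 199.7] yaw -9.9 | shift [np.float64(108.1), np.float64(-2.2), np.float64(139.7)] twist -0.1
540 (array([ 449.26733398, -336.73156738]), (19.21403694152832, 73.5460433959961), 67.91336059570312)
```

>>> carry_out([
  [255,[25,-1,0],0],
  [255,[40,-1,20],0],
  [255,[30,0,35],0],
  [255,[15,0,40],0],
  [255,[0,0,35],0],
  [255,[0,0,20],0],
  [255,[0,0,8],0],
  [255,[0,0,0],0],
])

```text
time: 5.8
tool_pos: [0.4627, -0.1112, 0.0408]
ee_rot: [-3.141, 0.002, -0.173]
wrist_force: [0.2, 0.1, -0.5]
width: 0.0078
finger_force: 30.0
```

>>> carry_out([
  [255,[0,0,1],0],
  [255,[0,0,1],0],
  [255,[0,0,0],0],
])

```text
time: 6.1
tool_pos: [0.4639, -0.1117, 0.0407]
ee_rot: [3.141, -0.002, -0.174]
wrist_force: [-0.1, 0.5, -1.8]
width: 0.0083
finger_force: 30.0
```

>>> carry_out([
  [255,[0,0,1],0],
  [255,[0,0,1],0],
  [255,[0,0,0],0],
  [255,[0,0,0],0],
])

```text
time: 6.5
tool_pos: [0.4635, -0.1115, 0.0382]
ee_rot: [3.141, -0.001, -0.174]
wrist_force: [0.6, -0.1, 3.0]
width: 0.008
finger_force: 30.0
```

>>> carry_out([
  [170,[0,0,0],0],
  [146,[0,0,0],0],
  [146,[0,0,0],0],
  [146,[0,0,0],0],
  [146,[0,0,-10],0],
  [146,[0,0,-25],0],
  [80,[0,0,-40],0],
  [0,[0,0,-45],0],
])

```text
time: 7.3
tool_pos: [0.4621, -0.111, 0.1582]
ee_rot: [-3.141, 0.003, -0.174]
wrist_force: [0.5, -1.1, -0.3]
width: 0.0527
finger_force: 0.0
```

>>> carry_out([
  [0,[0,0,-45],0],
  [0,[0,0,-25],0],
  [0,[0,0,0],0],
  [0,[0,0,0],0],
])

```text
time: 7.7
tool_pos: [0.4631, -0.1114, 0.2278]
ee_rot: [3.141, -0.001, -0.174]
wrist_force: [-0.4, -0.8, -0.5]
width: 0.0845
finger_force: 0.0
```

```bash
cat >> vis.py <<'E'
def stackview(c,im,cols,base=True):
    o=robot.get_obs()
    for k,z in cols: print(k,rect(c,big(mask(im,k)),z))
E
python3 - <<'E'
from vis import *
c,im=look('w_st1'); stackview(c,im,[('blue',.048)])
it=robot.snapshot('top'); cv2.imwrite('pics/top1.png',it); t=robot.get_calibration('top')
m=mask(it,'blue',(310,170,430,290)); p=big(m); print('top',rect(t,p,.048))
togo(452,-337,150,-22)
E
```

```text
blue (array([ 461.83352661, -111.74367523]), (93.5947265625, 136.7796173095703), -9.921051025390625)
top (array([ 428.6159668 , -146.25247192]), (43.60639572143555, 55.41022872924805), -9.949737548828125)
tool [ 462.2 -111.   225.5] yaw -10.0 | shift [np.float64(29.0), np.float64(224.3), np.float64(75.5)] twist 12.0
```

View pics/w_st1.png

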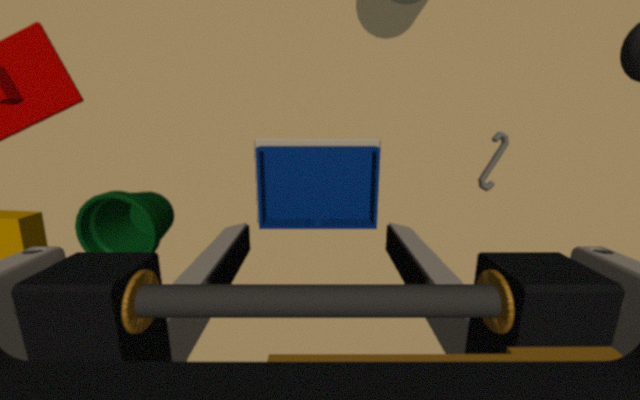

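>>> carry_out([
  [0,[4,35,0],0],
  [0,[4,40,10],0],
  [0,[4,40,15],0],
  [0,[4,40,20],0],
  [0,[4,35,20],0],
  [0,[4,25,15],4],
  [0,[4,9,10],4],
  [0,[0,0,5],4],
])

```text
time: 8.6
tool_pos: [0.4493, -0.3373, 0.1278]
ee_rot: [-3.139, 0.007, -0.389]
wrist_force: [-0.1, 0.9, -0.2]
width: 0.0941
finger_force: 0.0
```

```bash
python3 - <<'E'
from vis import *
togo(450,-337,100,-22)
c,im=look('w_hook')
E
```

```text
tool [ 449.3 -337.3  127.8] yaw -22.3 | shift [np.float64(0.6), np.float64(-0.5), np.float64(27.8)] twist -0.3
```

View pics/w_hook.png

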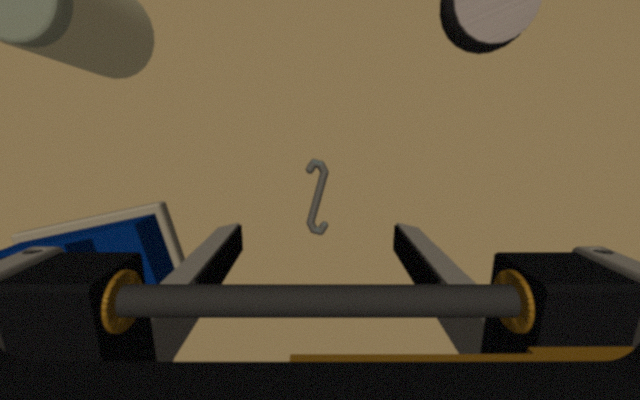

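Wrist view: hook under the gripper, upper curl (317,162), stem from (325,172) to (310,220), lower curl (318,232).

```bash
python3 - <<'E'
from vis import *
c=robot.get_calibration('wrist'); im=cv2.imread('pics/w_hook.png')
def hk(im,b):
    x0,y0,x1,y1=b; h=cv2.cvtColor(im[y0:y1,x0:x1],cv2.COLOR_BGR2HSV); s=h[...,1].astype(int)
    m=(s<np.median(s)*.65).astype(np.uint8)*255
    n,l,st,ce=cv2.connectedComponentsWithStats(m); k=1+st[1:,4].argmax(); return np.argwhere(l==k)[:,::-1]+[x0,y0]
p=hk(im,(295,150,340,245)); print(len(p),p.min(0),p.max(0))
s=p[(p[:,1]>180)&(p[:,1]<214)]; w=plane(c,s,.004)[:,:2]*1000
vx,vy,*_=cv2.fitLine(np.float32(w),cv2.DIST_L2,0,.01,.01).ravel(); yaw=(np.degrees(np.arctan2(vy,vx))+90)%180-90
print('stem yaw',yaw,'mean',w.mean(0)); W=plane(c,p,.004)[:,:2]*1000
u=np.array([np.cos(np.radians(yaw)),np.sin(np.radians(yaw))]);n=np.array([-u[1],u[0]])
a=W@u;b=W@n; print('len',np.ptp(a),'wid',np.ptp(b)); C=u*(a.max()+a.min())/2+n*(b.max()+b.min())/2; print('centre',C)
c2=dict(c);c2['T']=np.load('pics/w_base.npy'); p2=hk(cv2.imread('pics/w_base.png'),(485,15,555,115))
x,e=tri([(c,p.mean(0)),(c2,p2.mean(0))]); print('tri',x*1000,e*1000)
togo(*C,17,yaw)
E
```

```text
641 [307 159] [327 233]
stem yaw -38.1268 mean [ 449.32877036 -335.9969409 ]
len 70.0897950663068 wid 33.4335052553
centre [ 449.05145148 -335.76843606]
tri [ 451.11183375 -336.59007664    5.57334219] 0.2076334155044115
tool [ 449.1 -336.3  127.5] yaw -22.3 | shift [np.float64(-0.3), np.float64(-0.5), np.float64(110.5)] twist 15.8
```

>>> carry_out([
  [146,[0,0,0],8],
  [146,[0,0,15],7.8],
  [146,[0,0,30],0],
  [146,[0,0,30],0],
  [146,[0,0,20],0],
  [146,[0,0,11],0],
  [146,[0,0,5],0],
  [146,[0,0,0],0],
])

```text
time: 9.45
tool_pos: [0.451, -0.3366, 0.0209]
ee_rot: [-3.142, 0.001, -0.659]
wrist_force: [0.1, 1.0, -0.1]
width: 0.0404
finger_force: 0.0
```

>>> carry_out([
  [146,[0,0,0],0],
  [255,[0,0,0],0],
  [255,[0,0,0],0],
  [255,[0,0,0],0],
  [255,[0,0,0],0],
  [255,[0,0,0],0],
  [255,[0,0,0],0],
  [255,[0,0,0],0],
])

```text
time: 10.25
tool_pos: [0.4515, -0.3373, 0.0221]
ee_rot: [3.141, -0.001, -0.659]
wrist_force: [-1.0, 0.1, 2.9]
width: 0.0008
finger_force: 1.9
```

>>> carry_out([
  [146,[0,0,-4],0],
  [146,[0,0,0],0],
  [146,[0,0,0],0],
  [146,[0,0,0],0],
  [146,[0,0,0],0],
  [146,[0,0,0],0],
])

```text
time: 10.85
tool_pos: [0.4512, -0.3369, 0.0253]
ee_rot: [3.142, 0.0, -0.659]
wrist_force: [-0.4, -0.0, 0.8]
width: 0.0399
finger_force: 0.0
```

```bash
python3 - <<'E'
from vis import *
c,im=look('w_hook2'); togo(449,-336,16,-38.1)
cv2.imwrite('pics/w_hook2c.png',cv2.resize(im[120:360,200:440],None,fx=2,fy=2))
E
```

```text
tool [ 451.2 -337.    25.4] yaw -37.8 | shift [np.float64(-2.4), np.float64(0.6), np.float64(9.4)] twist 0.3
```

View pics/w_hook2c.png

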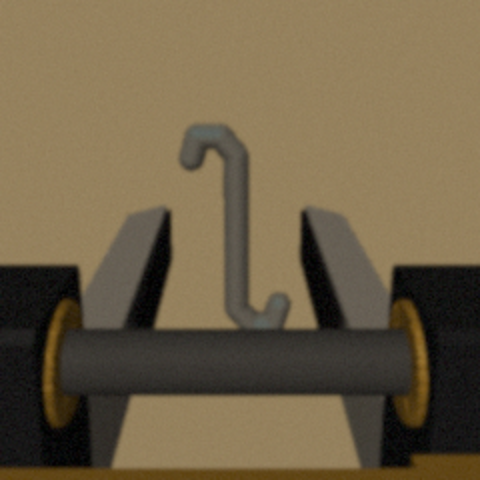

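Hook (crop) lies centred between the fingers, undisturbed. Lower about 9 mm and regrip.

>>> carry_out([
  [146,[-2,0,5],0],
  [146,[0,0,3],0],
  [146,[0,0,1],0],
  [146,[0,0,0],0],
  [146,[0,0,0],0],
])

```text
time: 11.4
tool_pos: [0.4497, -0.3358, 0.0165]
ee_rot: [3.141, -0.0, -0.659]
wrist_force: [-0.4, 0.3, 0.3]
width: 0.0404
finger_force: 0.0
```

>>> carry_out([
  [255,[0,0,0],0],
  [255,[0,0,0],0],
  [255,[0,0,0],0],
  [255,[0,0,0],0],
  [255,[0,0,0],0],
  [255,[0,0,0],0],
])

```text
time: 12.0
tool_pos: [0.4497, -0.3358, 0.0166]
ee_rot: [3.141, -0.0, -0.659]
wrist_force: [-0.0, 0.8, 0.3]
width: 0.0069
finger_force: 30.0
```

>>> carry_out([
  [255,[0,0,-10],0],
  [255,[0,0,-25],0],
  [255,[0,0,-30],0],
  [255,[-10,-14,-18],0],
  [255,[-22,-30,0],0],
  [255,[-25,-35,0],0],
  [255,[-25,-35,0],0],
  [255,[-20,-28,0],0],
])

```text
time: 12.8
tool_pos: [0.4559, -0.159, 0.1002]
ee_rot: [-3.141, -0.001, -0.659]
wrist_force: [1.3, -0.0, -0.3]
width: 0.0068
finger_force: 30.0
```

>>> carry_out([
  [255,[-10,-12,0],0],
  [255,[0,0,0],-7],
  [255,[0,0,0],-7],
  [255,[0,0,0],-7],
  [255,[0,0,0],-7],
  [255,[0,0,0],0],
  [255,[0,0,0],0],
])

```text
time: 13.5
tool_pos: [0.4555, -0.1459, 0.0997]
ee_rot: [3.141, -0.0, -0.173]
wrist_force: [-0.9, 0.6, -0.3]
width: 0.0069
finger_force: 30.0
```

```bash
python3 - <<'E'
from vis import *
togo(456,-146,36,-9.9); o=robot.get_obs(); print(o['width'],o['finger_force'])
c,im=look('w_hold'); 
E
```

```text
tool [ 455.5 -145.9   99.7] yaw -9.9 | shift [np.float64(0.5), np.float64(-0.0), np.float64(63.7)] twist -0.0
0.006941787380860594 29.999176561832428
```

View pics/w_hold.png

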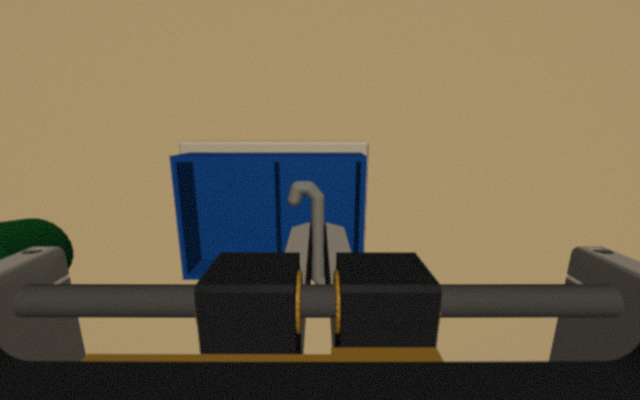

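Hook is held level over the right-hand (−y) compartment, aligned with the tray. Lower and release.

>>> carry_out([
  [255,[0,0,15],0],
  [255,[0,0,20],0],
  [255,[0,0,15],0],
  [255,[0,0,8],0],
  [255,[0,0,4],0],
  [255,[0,0,2],0],
  [255,[0,0,0],0],
  [255,[0,0,0],0],
])

```text
time: 14.35
tool_pos: [0.456, -0.1457, 0.0363]
ee_rot: [3.141, -0.002, -0.17]
wrist_force: [0.2, 0.3, -0.2]
width: 0.0069
finger_force: 30.0
```

>>> carry_out([
  [255,[0,0,1],0],
  [255,[0,0,1],0],
  [235,[0,0,0],0],
  [210,[0,0,0],0],
  [200,[0,0,0],0],
  [200,[0,0,0],0],
])

```text
time: 14.95
tool_pos: [0.4553, -0.1454, 0.0332]
ee_rot: [3.142, 0.0, -0.17]
wrist_force: [0.9, 0.4, 0.7]
width: 0.0204
finger_force: 0.0
```

>>> carry_out([
  [200,[0,0,-5],0],
  [200,[0,0,-15],0],
  [200,[0,0,-30],0],
  [100,[0,0,-40],0],
  [0,[0,0,-45],0],
  [0,[0,0,-45],0],
  [0,[0,0,-20],0],
  [0,[0,0,0],0],
])

```text
time: 15.75
tool_pos: [0.4572, -0.1462, 0.2381]
ee_rot: [3.139, -0.009, -0.17]
wrist_force: [0.9, 0.2, -0.2]
width: 0.0566
finger_force: 0.0
```

```bash
python3 - <<'E'
from vis import *
c,im=look('w_st2'); stackview(c,im,[('blue',.048)])
togo(453,336,200,-12.6)
E
```

```text
blue (array([ 461.46685791, -112.04557037]), (93.84163665771484, 136.8959503173828), -9.756134033203125)
tool [ 456.1 -145.7  235. ] yaw -9.8 | shift [np.float64(-84.7), np.float64(-474.2), np.float64(35.0)] twist 2.8
```

View pics/w_st2.png

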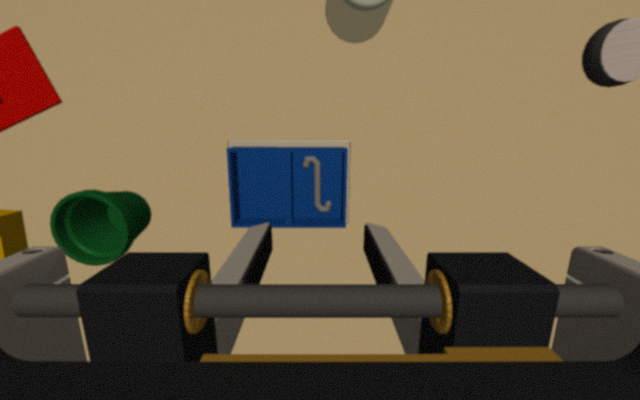

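Hook lies flat inside the blue tray's right compartment (303–330,155–212); tray not disturbed. On to the yellow tray.

>>> carry_out([
  [0,[-4,-25,0],0],
  [0,[-8,-45,0],0],
  [0,[-8,-45,0],0],
  [0,[-8,-45,0],0],
  [0,[-8,-45,0],0],
  [0,[-8,-45,0],0],
  [0,[-8,-45,0],0],
  [0,[-8,-45,0],0],
])

```text
time: 16.6
tool_pos: [0.4524, 0.2013, 0.2304]
ee_rot: [3.139, 0.004, -0.17]
wrist_force: [1.6, 0.6, 0.4]
width: 0.0939
finger_force: 0.0
```

>>> carry_out([
  [0,[-8,-45,0],0],
  [0,[-8,-45,5],0],
  [0,[-6,-34,5],0],
  [146,[-3,-10,5],2.8],
  [146,[0,0,0],0],
  [146,[0,0,0],0],
])

```text
time: 17.2
tool_pos: [0.4512, 0.3353, 0.2161]
ee_rot: [3.138, 0.003, -0.218]
wrist_force: [1.0, -0.4, 0.9]
width: 0.0733
finger_force: 0.0
```

```bash
python3 - <<'E'
from vis import *
c,im=look('w_yel')
p=big(mask(im,'yellow')); r=rect(c,p,.034); print(r)
h=cv2.approxPolyDP(cv2.convexHull(p),5,True).reshape(-1,2); print(h.tolist())
t=robot.get_calibration('top'); q=big(mask(cv2.imread('pics/top0.png'),'yellow',(110,190,220,280)))
g=cv2.approxPolyDP(cv2.convexHull(q),3,True).reshape(-1,2); G=plane(t,g,.034)
for a in h:
    w=plane(c,[a],.034)[0]; d=np.linalg.norm(G-w,axis=1); j=d.argmin()
    if d[j]<.03: x,e=tri([(c,a),(t,g[j])]); print((x*1000).round(),round(e*1000,1))
togo(*r[0],22,r[2])
E
```

```text
(array([453.74343872, 338.98815918]), (97.23289489746094, 138.1852264404297), -12.449317932128906)
[[374, 143], [370, 223], [256, 225], [254, 142]]
[485. 263.  39.] 0.8
[395. 283.  35.] 0.3
[423. 413.  40.] 0.8
[514. 393.  37.] 1.2
tool [451.6 335.1 217.1] yaw -12.5 | shift [np.float64(1.2), np.float64(-4.2), np.float64(195.1)] twist -0.1
```

View pics/w_yel.png

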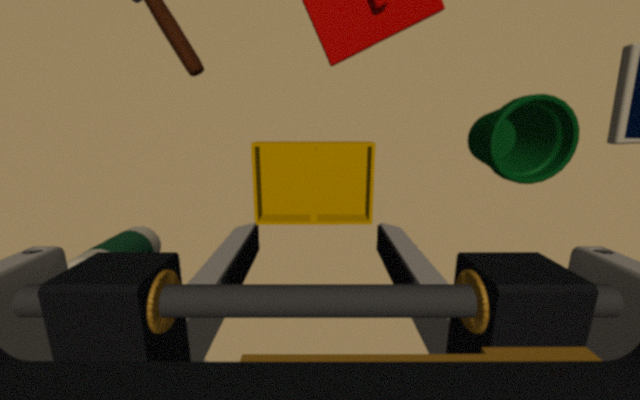

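Yellow tray corners (254,142),(374,143),(370,223),(256,225), rim ~37 mm; nothing in the way.

>>> carry_out([
  [146,[1,-4,30],0],
  [146,[0,0,40],0],
  [146,[0,0,40],0],
  [146,[0,0,35],0],
  [146,[0,0,25],0],
  [146,[0,0,15],0],
  [146,[0,0,9],0],
  [146,[0,0,0],0],
])

```text
time: 18.05
tool_pos: [0.4538, 0.3391, 0.024]
ee_rot: [3.141, 0.001, -0.22]
wrist_force: [0.0, 0.9, -0.1]
width: 0.0401
finger_force: 0.0
```

>>> carry_out([
  [146,[0,0,0],0],
  [255,[0,0,0],0],
  [255,[0,0,0],0],
  [255,[0,0,0],0],
  [255,[0,0,0],0],
  [255,[0,0,0],0],
  [255,[0,0,0],0],
])

```text
time: 18.75
tool_pos: [0.4539, 0.3398, 0.0247]
ee_rot: [-3.142, -0.0, -0.219]
wrist_force: [0.0, 0.5, 1.7]
width: 0.0076
finger_force: 30.0
```

>>> carry_out([
  [255,[0,0,-10],0],
  [255,[0,0,-25],0],
  [255,[0,0,-40],0],
  [255,[0,0,-40],0],
  [255,[0,15,-35],0],
  [255,[0,35,-20],0],
  [255,[0,45,-5],0],
  [255,[-1,45,0],0],
])

```text
time: 19.55
tool_pos: [0.4226, 0.2025, 0.2015]
ee_rot: [-3.14, -0.003, -0.218]
wrist_force: [0.9, -0.6, -2.0]
width: 0.0079
finger_force: 30.0
```

>>> carry_out([
  [255,[-1,45,0],0],
  [255,[-1,45,0],0],
  [255,[-1,45,0],0],
  [255,[-1,45,0],0],
  [255,[0,45,0],0],
  [255,[0,45,0],0],
  [255,[0,25,0],0],
  [255,[0,10,0],-2.6],
])

```text
time: 20.35
tool_pos: [0.3513, -0.0956, 0.1998]
ee_rot: [3.141, -0.0, -0.177]
wrist_force: [0.6, 0.0, -1.2]
width: 0.008
finger_force: 30.0
```

>>> carry_out([
  [255,[0,0,0],0],
  [255,[0,0,0],0],
  [255,[0,0,0],0],
])

```text
time: 20.65
tool_pos: [0.3523, -0.0928, 0.1995]
ee_rot: [-3.141, -0.0, -0.173]
wrist_force: [0.1, -0.1, -0.3]
width: 0.0077
finger_force: 30.0
```

```bash
python3 - <<'E'
from vis import *
c,im=look('w_base2'); stackview(c,im,[('yellow',.21),])
p=big(mask(im,'blue',(150,0,500,150))); print(p.min(0),p.max(0),rect(c,p,.048))
togo(461.5,-112,100,-9.8)
E
```

```text
yellow (array([368.21398926, -95.91340637]), (69.11775970458984, 137.51168823242188), -9.866363525390625)
[245  30] [389 131] (array([ 460.32501221, -111.30187225]), (93.05529022216797, 137.15687561035156), -9.856193542480469)
tool [352.3 -92.7 199.5] yaw -9.9 | shift [np.float64(110.9), np.float64(0.3), np.float64(99.5)] twist -0.1
```

View pics/w_base2.png

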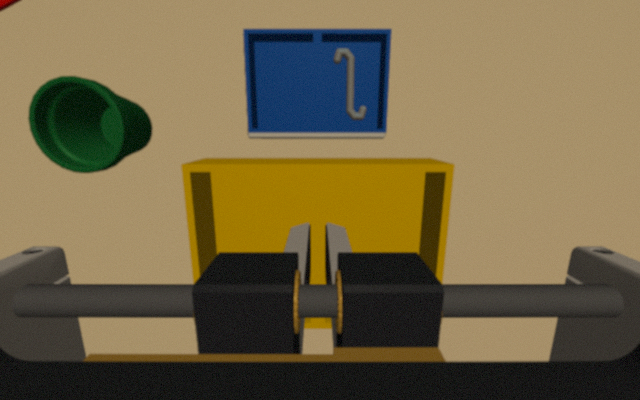

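```bash
python3 - <<'E'
from vis import *
for n in('w_base','w_base2'):
    im=cv2.imread(f'pics/{n}.png').astype(int)
    for x in (186,197,240,270,430): print(n,x,[int(v) for v in im[152:184,x-2:x+3].mean(1).max(1)])
E
```

```text
w_base 186 [190, 189, 188, 190, 189, 189, 189, 189, 190, 190, 188, 189, 189, 188, 189, 174, 138, 106, 108, 112, 114, 114, 114, 114, 113, 113, 114, 112, 113, 113, 112, 111]
w_base 197 [189, 188, 188, 189, 187, 189, 189, 188, 188, 188, 189, 184, 166, 122, 100, 97, 97, 100, 107, 114, 112, 113, 113, 113, 109, 98, 76, 58, 50, 53, 52, 52]
w_base 240 [188, 190, 188, 189, 189, 188, 189, 189, 190, 182, 154, 104, 97, 98, 97, 97, 97, 101, 107, 113, 113, 114, 113, 114, 114, 115, 113, 112, 115, 114, 113, 113]
w_base 270 [189, 189, 189, 190, 188, 187, 188, 189, 188, 180, 154, 105, 98, 97, 98, 97, 96, 101, 109, 114, 116, 114, 114, 113, 114, 114, 115, 113, 115, 113, 115, 114]
w_base 430 [188, 188, 189, 190, 189, 188, 189, 188, 190, 185, 163, 119, 100, 96, 96, 99, 97, 99, 107, 111, 112, 113, 115, 113, 111, 96, 73, 53, 47, 44, 43, 45]
w_base2 186 [167, 167, 167, 168, 167, 166, 167, 168, 167, 166, 159, 152, 155, 161, 162, 162, 163, 163, 163, 162, 162, 161, 164, 162, 162, 162, 163, 162, 163, 163, 163, 163]
w_base2 197 [167, 167, 168, 168, 168, 169, 167, 160, 150, 144, 140, 143, 154, 163, 161, 164, 163, 163, 158, 143, 110, 81, 72, 77, 74, 75, 73, 74, 74, 75, 74, 74]
w_base2 240 [168, 167, 168, 165, 166, 159, 150, 141, 141, 141, 140, 145, 154, 162, 165, 162, 164, 163, 163, 162, 164, 162, 163, 163, 163, 162, 162, 164, 163, 162, 163, 164]
w_base2 270 [166, 168, 169, 166, 166, 160, 149, 142, 140, 139, 140, 145, 155, 161, 163, 164, 163, 163, 163, 163, 163, 164, 163, 164, 163, 164, 162, 163, 164, 164, 162, 163]
w_base2 430 [167, 167, 168, 167, 168, 160, 150, 143, 140, 140, 140, 145, 155, 161, 163, 163, 163, 162, 159, 140, 105, 77, 66, 61, 64, 67, 65, 65, 65, 65, 63, 66]
```

>>> carry_out([
  [255,[25,0,0],0],
  [255,[40,0,10],0],
  [255,[30,0,25],0],
  [255,[15,0,35],0],
  [255,[0,0,30],0],
  [255,[0,0,16],0],
  [255,[0,0,7],0],
  [255,[0,0,0],0],
])

```text
time: 21.5
tool_pos: [0.4601, -0.1116, 0.0755]
ee_rot: [-3.141, 0.002, -0.173]
wrist_force: [0.1, 0.3, -0.5]
width: 0.0074
finger_force: 30.0
```

>>> carry_out([
  [255,[0,0,1],0],
  [255,[0,0,0],0],
  [255,[0,0,1],0],
  [255,[0,0,0],0],
  [255,[0,0,0],0],
])

```text
time: 22.0
tool_pos: [0.4607, -0.1126, 0.0749]
ee_rot: [3.141, -0.001, -0.174]
wrist_force: [-0.6, -0.0, -1.1]
width: 0.0079
finger_force: 30.0
```

```bash
python3 - <<'E'
from vis import *
togo(461,-111.5,72.3,-9.8); print(robot.get_obs()['wrist_force'])
E
```

```text
tool [ 460.7 -112.6   74.9] yaw -10.0 | shift [np.float64(0.1), np.float64(-1.2), np.float64(2.6)] twist -0.2
[-0.55057783 -0.001935   -1.11349097]
```

>>> carry_out([
  [255,[0,-1,1],0],
  [255,[0,0,1],0],
  [255,[0,0,0],0],
  [255,[0,0,1],0],
  [255,[0,0,0],0],
  [255,[0,0,0],0],
])

```text
time: 22.6
tool_pos: [0.4609, -0.1115, 0.0727]
ee_rot: [3.142, -0.001, -0.174]
wrist_force: [-2.5, 1.0, 5.8]
width: 0.0076
finger_force: 30.0
```

>>> carry_out([
  [170,[0,0,0],0],
  [146,[0,0,0],0],
  [146,[0,0,0],0],
  [146,[0,0,0],0],
  [146,[0,0,-10],0],
  [146,[0,0,-25],0],
  [80,[0,0,-40],0],
  [0,[0,0,-45],0],
])

```text
time: 23.4
tool_pos: [0.4599, -0.1112, 0.1921]
ee_rot: [-3.141, 0.003, -0.174]
wrist_force: [0.6, -0.2, 0.3]
width: 0.0527
finger_force: 0.0
```

>>> carry_out([
  [0,[0,0,-45],0],
  [0,[0,0,-25],0],
  [0,[0,0,0],0],
  [0,[0,0,0],0],
])

```text
time: 23.8
tool_pos: [0.4608, -0.1115, 0.2618]
ee_rot: [3.141, -0.001, -0.174]
wrist_force: [-0.3, 0.4, -0.9]
width: 0.0849
finger_force: 0.0
```

```bash
python3 - <<'E'
from vis import *
c,im=look('w_st3'); stackview(c,im,[('yellow',.082)]); m=mask(im,'blue',(200,80,440,260)); p=np.argwhere(m)[:,::-1]; print('blue seen',len(p),p.min(0) if len(p) else '',p.max(0) if len(p) else '')
togo(641.5,233,200,12.8)
E
```

```text
yellow (array([ 461.7097168 , -112.31484985]), (95.62567138671875, 138.02801513671875), -9.906135559082031)
blue seen 0  
tool [ 460.2 -111.3  260.2] yaw -10.0 | shift [np.float64(119.0), np.float64(-370.5), np.float64(60.2)] twist -22.8
```

View pics/w_st3.png

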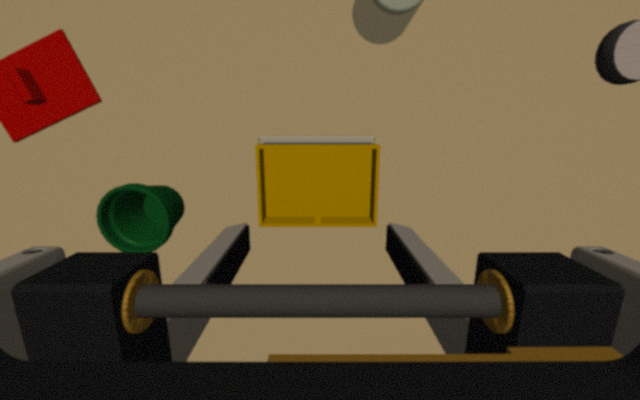

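Yellow tray (257,145)–(378,226) sits squarely over the blue one. Now the lid.

>>> carry_out([
  [0,[8,-25,0],0],
  [0,[14,-44,0],0],
  [0,[14,-44,0],0],
  [0,[14,-44,0],0],
  [0,[14,-44,0],0],
  [0,[14,-44,0],0],
  [0,[14,-44,0],0],
  [0,[14,-44,10],0],
])

```text
time: 24.65
tool_pos: [0.623, 0.1999, 0.2499]
ee_rot: [3.141, 0.002, -0.174]
wrist_force: [0.6, -0.0, 1.1]
width: 0.094
finger_force: 0.0
```

>>> carry_out([
  [0,[10,-30,20],0],
  [0,[3,-8,20],0],
  [110,[0,0,10],-7.6],
  [110,[0,0,0],-7.6],
  [110,[0,0,0],-7.6],
  [110,[0,0,0],0],
  [110,[0,0,0],0],
])

```text
time: 25.35
tool_pos: [0.6413, 0.2331, 0.1993]
ee_rot: [3.141, 0.004, 0.221]
wrist_force: [0.5, 0.7, 0.6]
width: 0.0574
finger_force: 0.0
```

```bash
python3 - <<'E'
from vis import *
HS['red']=((0,180,110),(5,255,255))
c,im=look('w_lid')
p=big(mask(im,'red')); r=rect(c,p,.006); print(r)
h=cv2.approxPolyDP(cv2.convexHull(p),5,True).reshape(-1,2); print(h.tolist())
t=robot.get_calibration('top'); q=big(mask(cv2.imread('pics/top0.png'),'red',(170,110,270,190)))
g=cv2.approxPolyDP(cv2.convexHull(q),3,True).reshape(-1,2); G=plane(t,g,.006)
for a in h:
    w=plane(c,[a],.006)[0]; d=np.linalg.norm(G-w,axis=1); j=d.argmin()
    if d[j]<.03: x,e=tri([(c,a),(t,g[j])]); print((x*1000).round(),round(e*1000,1))
togo(*r[0],25,r[2])
E
```

```text
(array([642.33868408, 232.76582336]), (93.0967025756836, 137.06771850585938), 12.987337112426758)
[[376, 145], [373, 220], [262, 220], [260, 144]]
[701. 177.   8.] 0.7
[612. 156.   5.] 0.4
[583. 289.   5.] 0.1
[672. 310.   2.] 1.2
tool [641.5 233.1 199.9] yaw 12.7 | shift [np.float64(0.7), np.float64(0.5), np.float64(174.9)] twist -0.3
```

View pics/w_lid.png

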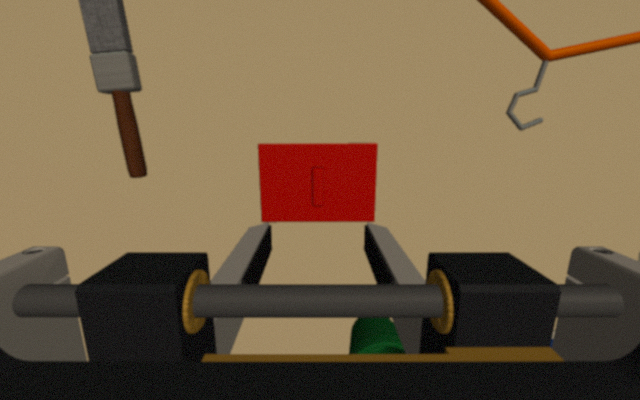

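Lid (260,145)–(376,220), plate ~5 mm high, bar grip centred at (316,186) between the fingers.

>>> carry_out([
  [110,[1,0,30],0],
  [110,[0,0,40],0],
  [110,[0,0,40],0],
  [110,[0,0,30],0],
  [110,[0,0,20],0],
  [110,[0,0,11],0],
  [110,[0,0,6],0],
  [110,[0,0,0],0],
])

```text
time: 26.2
tool_pos: [0.643, 0.2335, 0.0243]
ee_rot: [3.141, 0.0, 0.224]
wrist_force: [0.3, -0.2, 0.8]
width: 0.0534
finger_force: 0.0
```

>>> carry_out([
  [110,[0,0,0],0],
  [255,[0,0,0],0],
  [255,[0,0,0],0],
  [255,[0,0,0],0],
  [255,[0,0,0],0],
  [255,[0,0,0],0],
  [255,[0,0,0],0],
])

```text
time: 26.9
tool_pos: [0.6431, 0.2335, 0.0245]
ee_rot: [3.141, 0.0, 0.224]
wrist_force: [-0.2, 0.2, -0.3]
width: 0.0135
finger_force: 30.0
```

>>> carry_out([
  [255,[0,0,-10],0],
  [255,[0,0,-25],0],
  [255,[0,0,-40],0],
  [255,[0,0,-40],0],
  [255,[-10,12,-25],0],
  [255,[-24,28,-10],0],
  [255,[-29,34,0],0],
  [255,[-29,34,0],0],
])

```text
time: 27.7
tool_pos: [0.5769, 0.1069, 0.1758]
ee_rot: [3.141, -0.002, 0.225]
wrist_force: [0.7, -0.7, -1.3]
width: 0.0138
finger_force: 30.0
```

>>> carry_out([
  [255,[-29,34,0],0],
  [255,[-29,34,0],0],
  [255,[-29,34,0],0],
  [255,[-29,34,0],0],
  [255,[-25,30,0],0],
  [255,[-15,17,0],0],
  [255,[-5,6,0],0],
  [255,[0,0,0],5],
])

```text
time: 28.5
tool_pos: [0.4622, -0.1129, 0.1751]
ee_rot: [3.141, -0.001, 0.133]
wrist_force: [0.1, -1.0, -1.6]
width: 0.0137
finger_force: 30.0
```

>>> carry_out([
  [255,[0,0,0],7],
  [255,[0,0,0],7],
  [255,[0,0,0],3.7],
  [255,[0,0,15],0],
  [255,[0,0,25],0],
  [255,[0,0,10],0],
  [255,[0,0,0],0],
  [255,[0,0,0],0],
])

```text
time: 29.3
tool_pos: [0.4629, -0.112, 0.1251]
ee_rot: [-3.142, -0.001, -0.171]
wrist_force: [0.1, 0.0, -1.0]
width: 0.0142
finger_force: 30.0
```

```bash
python3 - <<'E'
from vis import *
c,im=look('w_lid2'); togo(462.6,-112.2,106.3,-9.9)
z=robot.get_obs()['tool_pos'][2]-.0183
p=big(mask(im,'red')); print(rect(c,p,z),p.min(0),p.max(0))
print(robot.get_obs()['width'])
E
```

```text
tool [ 463.2 -112.3  125.7] yaw -9.8 | shift [np.float64(-0.6), np.float64(0.1), np.float64(19.4)] twist 0.1
(array([ 469.30825806, -113.60746765]), (79.27339935302734, 136.11563110351562), -9.775497436523438) [204 162] [431 283]
0.01353612366864166
```

>>> carry_out([
  [255,[-0.5,0,8],0],
  [255,[0,0,6],0],
  [255,[0,0,3],0],
  [255,[0,0,1],0],
  [255,[0,0,0],0],
  [255,[0,0,0],0],
])

```text
time: 29.95
tool_pos: [0.462, -0.1122, 0.1064]
ee_rot: [3.141, -0.0, -0.172]
wrist_force: [0.1, 0.1, -0.6]
width: 0.0135
finger_force: 30.0
```

>>> carry_out([
  [255,[0,0,1],0],
  [255,[0,0,0],0],
  [255,[0,0,0],0],
])

```text
time: 30.25
tool_pos: [0.4621, -0.1123, 0.1064]
ee_rot: [3.141, -0.001, -0.172]
wrist_force: [-2.6, 0.8, 5.6]
width: 0.0137
finger_force: 30.0
```

Contact. Release, lift, and check.

>>> carry_out([
  [200,[0,0,0],0],
  [146,[0,0,0],0],
  [146,[0,0,0],0],
  [146,[0,0,0],0],
  [146,[0,0,-10],0],
  [146,[0,0,-25],0],
  [80,[0,0,-40],0],
  [0,[0,0,-45],0],
])

```text
time: 31.05
tool_pos: [0.4611, -0.1119, 0.2261]
ee_rot: [-3.141, 0.002, -0.172]
wrist_force: [0.8, -1.1, 0.0]
width: 0.053
finger_force: 0.0
```

>>> carry_out([
  [0,[0,0,-45],0],
  [0,[0,0,-25],0],
  [0,[0,0,0],0],
  [0,[0,0,0],0],
  [0,[0,0,0],0],
])

```text
time: 31.55
tool_pos: [0.4612, -0.1119, 0.2935]
ee_rot: [-3.141, 0.004, -0.172]
wrist_force: [0.8, 0.2, -1.0]
width: 0.0923
finger_force: 0.0
```

```bash
python3 - <<'E'
from vis import *
HS['red']=((0,180,110),(5,255,255))
c,im=look('w_st4'); print(rect(c,big(mask(im,'red',(180,80,460,260))),.088))
s=robot.snapshot('scene'); cv2.imwrite('pics/scene_end.png',np.hstack([cv2.resize(s[90:300,190:400],(400,400)),cv2.resize(im[60:270,210:420],(400,400))]))
E
```

```text
(array([ 461.65890503, -112.8658905 ]), (92.23326110839844, 137.06895446777344), -9.806144714355469)
```

View pics/scene_end.png

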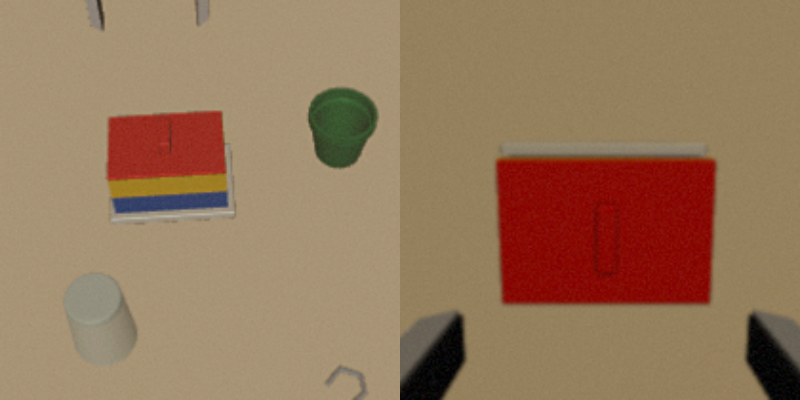

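Scene and wrist crops: blue, yellow and red are stacked flush on the base, with the pot and tumbler standing where they were. Handing in.

```bash
python3 -c "
from bench import robot
print(robot.close_job())"
```

```text
the job is handed in; nothing more can be done
None
```

The organiser is stacked in the order asked: blue tray, belt hook flat inside it, yellow tray, red lid. Each layer measures within about 2 mm of the base's centre and square to it, the pot and tumbler were left alone, and I handed the job in at about 32 s.

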